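# Turn a wax mould and its board upside down in the turnover stand

## Task

Pick up the lime-green wax mould by its tongue, with the turn-out board lying on it, and slide it into the open cage of the turnover stand, right way up, its body fully inside and its tongue sticking out. Let go, then swing the crank over half a turn to its stop, so that board and mould are inverted together and the mould lies upside down on its board, still in the cage. Do not let the board fall off the mould, and leave the grey mould alone.

Things in the scene. Friction and masses are not known exactly. Their poses are not given: they have to be found in the camera images.
- lime_mould_mid (a point): Lime-green mould: block 70 (x) x 80 (y) x 30 (z) mm, with a tongue 24 mm wide (x), 30 mm high, sticking out 60 mm from its -y face (y = -40 to -100 mm). Point: centre of the block, half-way up, 15 mm above the table at the start, z up. Grip the tongue, best 75 mm from this point along -y. With its board about 0.2 kg.
- lime_board_mid (a point): Pale wooden turn-out board, 62 (x) x 72 (y) x 12 (z) mm, loose, centred on the lime-green mould's block, whose rim shows round it. Point: its centre, half-way up; axes as the mould's. The pair is 42 mm high.
- cage_mid (a point): Aluminium cage of the turnover stand: slippery sleeve, open mouth at -y, 92 mm wide (x), 54 high (z) inside, walls 4. Point: on its turning axis (y), 120 mm above the table, where the block's middle belongs; mouth 38 mm off along -y, end wall 45 along +y, floor 27 below. z up at the start. Cage and crank turn 180 degrees between stops about +y; friction (about 4 N at the crank) holds them.
- crank_grip (a point): Black round crank handle, 16 mm thick, 87 long, parallel to the cage's y and fixed to the cage, so it turns in the hand. Point: on its axis, 52 mm from the crank arm, at (-90, 165, 0) mm in the cage's frame. Starts level with the turning axis on the -x side, swings up and over to the +x side. The post between cage and crank is 142 mm high.
- grey_mould_mid (a point): Grey mould of the same shape and size, with its own board on it: a bystander, to be left alone. Point and axes as for the lime-green one.
There are look-alikes about, which are no part of the job. Leave any pink look-alike of the part that bears lime_mould_mid alone. What is shaped like the part that bears lime_board_mid but turquoise is not meant.

How it is judged:
On the way:
1. the lime-green mould lies right way up in the upright cage, let go, its board on top (horizontal distance between lime_mould_mid and cage_mid below 0.025 m and z of lime_mould_mid in the frame of cage_mid between -0.02 and -0.005 m and angle between each of lime_mould_mid, cage_mid's own z axis and vertical below 0.17 rad and z of lime_board_mid in the frame of lime_mould_mid above 0.015 m and horizontal distance between lime_board_mid and lime_mould_mid below 0.02 m and contact force between the fingers and lime_mould below 0.1 N), for 0.2 s.
At the end, for the whole second after the job is handed in: Cage turned over and lime mould and board upside down (10 degrees each), the mould resting on its board, centres within 25 mm; the mould within 30 mm of the cage's middle seen from above, at rest; grey mould within 20 mm of where it was (angle between each of cage_mid, lime_mould_mid, lime_board_mid's own z axis and vertical above 2.97 rad and horizontal distance between lime_mould_mid and cage_mid below 0.03 m and horizontal distance between lime_board_mid and lime_mould_mid below 0.025 m and z of lime_board_mid in the frame of lime_mould_mid between 0.017 and 0.026 m and linear speed of lime_mould below 0.02 m/s and distance of grey_mould_mid from where it was at the start of the episode below 0.02 m); the robot touches nothing.
It fails at once if the board comes off the lime-green mould (distance between lime_board_mid and lime_mould_mid above 0.06 m).
It fails at once if the grey mould is moved more than 20 mm (distance of grey_mould_mid from where it was at the start of the episode above 0.02 m).
It also fails if it takes over 64 s, if anything falls off the work surface, if the arm or the gripper's body presses on something with over 40 N, if the wrist force passes 120 N, or if a joint passes its speed limit or range.

## Robot

A 7-joint arm with a two-finger parallel gripper is mounted at the origin on the work surface. World frame = base frame: x ahead of the robot, y to its left, z up, the work surface at z = 0. Lengths are in m, angles in rad, forces in N, time in s.
With the tool pointing down it reaches from about 0.4 to 0.85 m from the base axis. Payload 10.4 kg.
Tool frame: the origin (TCP) lies between the finger pads; the fingertips stand 25 mm ahead of it and the grasp point (between the pads) lies 6 mm ahead of it; z points along the fingers, y is the line along which they close (so a half turn about z gives the same grasp; the last joint's range is limited). The gripper opens to 87 mm and grips with 3 to 60 N. Pads are 19 mm wide; open, the fingers measure 117 mm over their backs; the gripper's body (75 mm by 190 mm) begins 51 mm behind the grasp point.
Start: joints at [-1.244, 0.332, -0.065, 1.46, 0.022, 1.35, -0.088], TCP at [0.214, 0.587, 0.248] pointing down, gripper open.
Joint ranges: [-2.6, 2.6], [-0.5, 2.12], [-1.47, 1.34], [0.16, 2.42], [-1.27, 4.41], [0.06, 2.06], [-2.6, 2.6]. Speed limits (rad/s): [2.22, 2.22, 2.79, 2.79, 3.14, 3.14, 3.14].

## Interface

Orientations are given as a rotation vector (axis times angle).
In Python, from workcell import robot gives the robot as it stands. The module is installed in compiled form; this text tells all that it offers.
- The arm moves only by the shell command python3 -m creep 'ROWS' [FORCE]. ROWS is JSON, a list of rows, each an object with "linear": the shift along the tool's x, y, z in cm, a list of three; "angular": the turn, a rotation vector about the tool's x, y, z in rad, a list of three; "fingers": the gripper command: -1 is fully open, 1 is shut, values between are in proportion. A call has 1 to 20 rows; each row shifts and turns the commanded pose from where the row before left it, along the tool's axes as they then stand; what a row does not reach is not made up. A row lasts 1/12 s, in which the tool goes at most 41.7 mm and 7.16 degrees, less where a joint would pass 70% of its speed; a pose out of reach is approached as far as the arm can. A call with a gripper value outside its range is refused whole. The fingers move at their own pace and stop on an object; FORCE is the grip in N (left out, the last holds). Time passes only in rows, so rows that do not move let the fingers close. It gives the time, the measured TCP pose, the force, the opening and the grip force at its end, in the units of the state.
- robot.state(): the state, without advancing time (a new reading comes with each control period).
- robot.snapshot(name): name is "side" or "top"; returns the picture (400x640x3 uint8, red, green, blue); there is no depth.
- robot.camera_info(name): a dict with "intrinsics" (3x3 intrinsics, pixels), "D" ([k1, k2, p1, p2, k3] as OpenCV has them; the pictures are not rectified), "world_from_camera" (4x4, takes a point from camera to world coordinates). Camera axes: x right, y down, z forward; pixel columns grow to the right and rows downward; lengths in m; the calibration is good to about 2 mm. A picture is of the moment at which its call begins. camera_info takes no time and is no camera call.
- robot.close_job(): hands the job in; it is judged then, once.
The state is a dict: "time": time; "joint_positions": joint angles; "qd": joint speeds; "joint_efforts": joint torques, N m; "ee_pos": TCP position; "eef_rot": TCP orientation; "ft_force": force on the tool from outside, world axes, zero at the start; "torque": the same for the moment, N m; "grip_width": finger opening in m; "gripper_force": force on a finger pad.
Only numpy, scipy, OpenCV 4.12 (cv2) and the standard library are available. Lean on these libraries where they do the work, as an engineer would, in place of code of your own. Each camera call takes 0.05 s, during which the arm holds its last target. There are 200 camera calls.

## Working session

There is one attempt and no reset: what is moved stays moved. The work goes in short steps, Python scripts to look and compute and a shell command to move; the robot and the scene stay as the last step left them, time stands still between calls to the robot, and variables do not carry over. Pictures are saved under pics/ and viewed, at most 11 in all, crops included, and the job is handed in when it is done.

```bash
mkdir -p pics
cat > h.py <<'E'
import numpy as np, cv2
from workcell import robot
from scipy.spatial.transform import Rotation as R
def snap(n,f):
    im=robot.snapshot(n); cv2.imwrite(f,im[:,:,::-1]); return im
def ray(n,px):
    c=robot.camera_info(n); K=np.array(c["intrinsics"]);D=np.array(c["D"]);T=np.array(c["world_from_camera"])
    u=cv2.undistortPoints(np.array(px,float).reshape(-1,1,2),K,D).reshape(-1,2)
    d=np.c_[u,np.ones(len(u))]@T[:3,:3].T
    return T[:3,3],d
def atz(n,px,z):
    o,d=ray(n,px); return o+d*((z-o[2])/d[:,2])[:,None]
def proj(n,P):
    c=robot.camera_info(n); K=np.array(c["intrinsics"]);D=np.array(c["D"]);T=np.linalg.inv(np.array(c["world_from_camera"]))
    r,_=cv2.Rodrigues(T[:3,:3]); return cv2.projectPoints(np.array(P,float).reshape(-1,1,3),r,T[:3,3],K,D)[0].reshape(-1,2)
E
python3 - <<'E'
from h import *
np.set_printoptions(precision=4,suppress=True)
snap("top","pics/t0.png");snap("side","pics/s0.png")
for n in("top","side"): print(n,np.array(robot.camera_info(n)["world_from_camera"]),robot.camera_info(n)["intrinsics"])
s=robot.state();print(s)
E
```

```text
top [[-0.0027 -0.9966  0.0824  0.3671]
 [-1.      0.0028  0.0006 -0.0331]
 [-0.0008 -0.0824 -0.9966  1.3313]
 [ 0.      0.      0.      1.    ]] [[489.0406   0.     323.9222]
 [  0.     489.0406 201.7939]
 [  0.       0.       1.    ]]
side [[ 0.8694 -0.3776  0.3188  0.0584]
 [-0.4942 -0.67    0.554  -0.7698]
 [ 0.0044 -0.6392 -0.7691  1.1498]
 [ 0.      0.      0.      1.    ]] [[506.3346   0.     320.8248]
 [  0.     506.3346 197.6407]
 [  0.       0.       1.    ]]
{'time': 0.1, 'joint_positions': array([-1.2436,  0.3328, -0.0647,  1.4608,  0.0216,  1.3499, -0.0885]), 'qd': array([-0.0026, -0.0011,  0.0004, -0.0037,  0.0006, -0.    , -0.0011]), 'joint_efforts': array([  0.0012, -62.4543,   0.0244, -39.0719,  -0.0615,   0.0365,
         0.0001]), 'ee_pos': array([0.2141, 0.5869, 0.2468]), 'eef_rot': array([-0.5465, -3.0935,  0.002 ]), 'ft_force': array([-1.0497,  0.0843,  0.1667]), 'torque': array([-0.007 , -0.0009,  0.0178]), 'gripper_force': 0.0, 'grip_width': 0.0869431590803562}
```

View pics/t0.png

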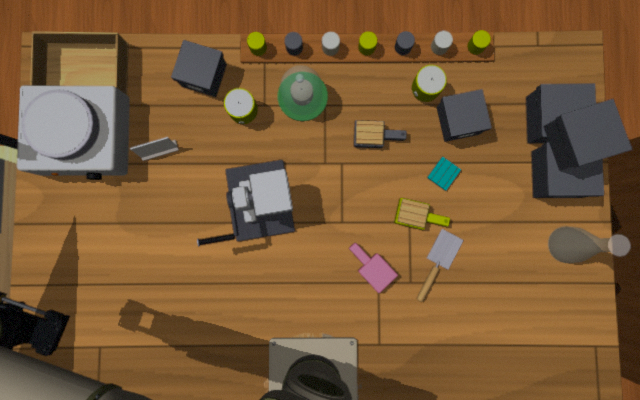

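View pics/s0.png

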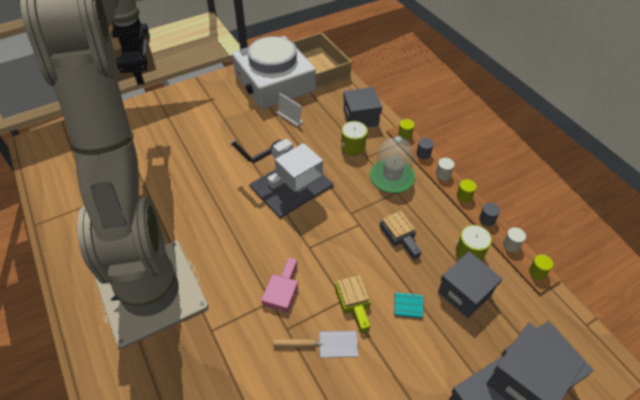

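The top view shows:
- Lime mould with pale board at about (413,213), its tongue at (440,221).
- Look-alikes: pink mould (378,272), grey mould with board (370,134), turquoise board (445,173), lime jars (240,105) and (430,82).
- The cage at about (270,192), crank handle at (215,240).

I choose (413,213). The next step is a close crop of it and the stand.

Run:
```python
from h import *
t=cv2.imread("pics/t0.png");s=cv2.imread("pics/s0.png")
r=lambda im,x,y,w,h,k: cv2.resize(im[y:y+h,x:x+w],None,fx=k,fy=k,interpolation=cv2.INTER_CUBIC)
a=r(t,190,150,115,100,3.4783)[:300,:400]
a=cv2.resize(t[150:250,185:318],(400,300),interpolation=cv2.INTER_CUBIC)
b=cv2.resize(t[180:255,385:485],(400,300),interpolation=cv2.INTER_CUBIC)
c=cv2.resize(s[130:220,225:345],(400,300),interpolation=cv2.INTER_CUBIC)
d=cv2.resize(s[265:340,310:410],(400,300),interpolation=cv2.INTER_CUBIC)
cv2.imwrite("pics/c0.png",np.vstack([np.hstack([a,b]),np.hstack([c,d])]))
```

```text
(no output)
```

View pics/c0.png

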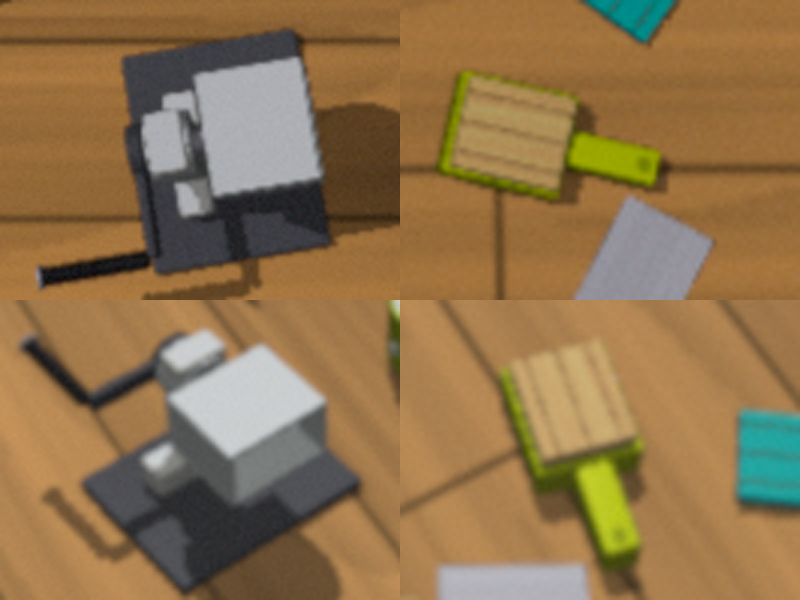

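The crop confirms the lime mould: lime rim, pale board and lime tongue pointing to image right. In the top view its tongue end is at about (449,222) and the board centre at (413,213). The cage roof corners are about (250,174), (285,169), (292,209), (256,215), and the handle runs from (198,241) to (235,236).

```bash
cat > fit.py <<'E'
from h import *
from scipy.optimize import minimize, least_squares
def box(x0,x1,y0,y1,z0,z1): return np.array([[x,y,z] for x in(x0,x1) for y in(y0,y1) for z in(z0,z1)])
M=[box(-.035,.035,-.04,.04,-.015,.015),box(-.012,.012,-.1,-.04,-.015,.015)]; B=box(-.031,.031,-.036,.036,.015,.027)
def place(P,p,z): c,s=np.cos(p[2]),np.sin(p[2]); return P@np.array([[c,-s,0],[s,c,0],[0,0,1]]).T+[p[0],p[1],z]
def limemask(im):
    h=cv2.cvtColor(im,cv2.COLOR_RGB2HSV); return cv2.inRange(h,(28,130,50),(45,255,255))
def render(n,p,z,shape=(400,640)):
    m=np.zeros(shape,np.uint8); k=lambda P: cv2.convexHull(np.round(proj(n,place(P,p,z))*16).astype(np.int32))
    for P in M: cv2.fillConvexPoly(m,k(P),255,cv2.LINE_AA,4)
    cv2.fillConvexPoly(m,k(B),0,cv2.LINE_AA,4); return m
def fitlime(ims,p0,z,roi=60):
    ob={}
    for n,im in ims.items():
        c=proj(n,[[p0[0],p0[1],z]])[0].astype(int); w=np.zeros((400,640),np.uint8); cv2.circle(w,tuple(map(int,c)),roi,255,-1); ob[n]=cv2.GaussianBlur(limemask(im)&w,(0,0),1).astype(float)
    f=lambda q: sum(np.abs(cv2.GaussianBlur(render(n,[q[0]/100,q[1]/100,q[2]/10],z),(0,0),1)-o).sum() for n,o in ob.items())/255
    r=minimize(f,[p0[0]*100,p0[1]*100,p0[2]*10],method="Nelder-Mead",options=dict(initial_simplex=np.array([p0[0]*100,p0[1]*100,p0[2]*10])+np.array([[0,0,0],[1,0,0],[0,1,0],[0,0,1.]])))
    return np.array([r.x[0]/100,r.x[1]/100,r.x[2]/10]),r.fun
E
python3 - <<'E'
from fit import *
np.set_printoptions(precision=4,suppress=True)
rd=lambda f: cv2.imread(f)[:,:,::-1].copy()
ims=dict(top=rd("pics/t0.png"),side=rd("pics/s0.png"))
p0=atz("top",[[412,213]],.03)[0]; e=atz("top",[[449.5,222]],.03)[0]; d=p0-e; yaw=np.arctan2(-d[0],d[1])
print(p0,yaw)
for s in (ims,{"top":ims["top"]},{"side":ims["side"]}): print(fitlime(s,[p0[0],p0[1],yaw],.015))
# cage
roof=np.array([[-.05,.049,.031],[.05,.049,.031],[.05,-.038,.031],[-.05,-.038,.031]])
tp=np.array([(255.8,214.8),(249.8,174.3),(285.4,169),(292.1,209.2)]) # image: left=+y, down=-x
sp=np.array([(275.7,161.5),(303.6,143.5),(322.8,160.6),(295.5,179.5)])
h=np.array([[-.09,.2,0],[-.09,.113,0]]); hp=np.array([(198.3,241.4),(234.9,235.8)])
def res(q): 
    return np.r_[(proj("top",place(roof,q,.12))-tp).ravel(),(proj("side",place(roof,q,.12))-sp).ravel(),(proj("top",place(h,q,.12))-hp).ravel()]
c0=atz("top",[[271,192]],.15)[0]
r=least_squares(res,[c0[0],c0[1],.1]); print("cage",r.x); print(r.fun.reshape(-1,2))
q=r.x; print("crank",place(np.array([[-.09,.165,0]]),q,.12),"handle side px",proj("side",place(h,q,.12)))
E
```

```text
[ 0.4441 -0.2666  0.03  ] -0.2399303710745075
(array([ 0.4457, -0.2647, -0.2656]), np.float64(337.15686274509807))
(array([ 0.4457, -0.2703, -0.2512]), np.float64(142.55686274509804))
(array([ 0.4451, -0.2629, -0.2643]), np.float64(128.08627450980393))
cage [0.4894 0.09   0.1559]
[[ 0.5957  0.5069]
 [ 0.5386  0.4201]
 [ 0.3565  0.1373]
 [-0.0635  0.4191]
 [-0.2161 -2.5927]
 [ 0.9021 -0.4299]
 [ 1.0282 -0.0497]
 [-1.0636 -2.0769]
 [ 1.337   0.3544]
 [-0.1159  0.2985]]
crank [[0.3749 0.239  0.12  ]] handle side px [[234.9297 143.1908]
 [251.4783 160.1062]]
```

```bash
cat > go.py <<'E'
from h import *
import sys
# usage: go.py x y z yangle ; sequential deltas in the tool's frame for TCP target, tool y at world angle
def delta(pos,rv,tgt,ang):
    Rm=R.from_rotvec(rv); x=np.array([-np.sin(ang),np.cos(ang),0]); y=np.array([np.cos(ang),np.sin(ang),0])
    Rt=R.from_matrix(np.c_[x,y,[0,0,-1]]); rot=(Rm.inv()*Rt).as_rotvec(); return Rm.inv().apply(np.array(tgt)-pos)*100,rot,Rt.inv().apply(np.array(tgt)-pos)*100
if __name__=="__main__":
    np.set_printoptions(precision=3,suppress=True)
    s=robot.state(); v=list(map(float,sys.argv[1:])); p=s["ee_pos"];rv=s["eef_rot"]
    print("t",s["time"],"pos",p,"q",s["joint_positions"],"F",s["ft_force"])
    a,r,b=delta(p,rv,v[:3],v[3]); print("lin before turn(cm)",a,"turn",r,"lin after turn(cm)",b)
E
python3 go.py .45 .30 .27 -.26; python3 go.py .43 -.32 .15 -.26
```

```text
t 0.1 pos [0.214 0.587 0.247] q [-1.244  0.333 -0.065  1.461  0.022  1.35  -0.088] F [-1.05   0.084  0.167]
lin before turn(cm) [-31.994 -18.869  -2.289] turn [-0.001  0.001  1.481] lin after turn(cm) [-21.657  30.175  -2.315]
t 0.1 pos [0.214 0.587 0.247] q [-1.244  0.333 -0.065  1.461  0.022  1.35  -0.088] F [-1.05   0.084  0.167]
lin before turn(cm) [-51.357 -77.786   9.787] turn [-0.001  0.001  1.481] lin after turn(cm) [-82.087  44.181   9.685]
```

```bash
python3 -m creep '[{"linear":[-2.9,-1.7,-0.3],"angular":[0,0,0],"fingers":-1},{"linear":[-2.9,-1.7,-0.3],"angular":[0,0,0],"fingers":-1},{"linear":[-2.9,-1.7,-0.3],"angular":[0,0,0],"fingers":-1},{"linear":[-2.9,-1.7,-0.3],"angular":[0,0,0],"fingers":-1},{"linear":[-2.9,-1.7,-0.3],"angular":[0,0,0],"fingers":-1},{"linear":[-2.9,-1.7,-0.3],"angular":[0,0,0],"fingers":-1},{"linear":[-2.9,-1.7,-0.3],"angular":[0,0,0],"fingers":-1},{"linear":[-2.9,-1.7,-0.3],"angular":[0,0,0],"fingers":-1},{"linear":[-2.9,-1.7,-0.3],"angular":[0,0,0],"fingers":-1},{"linear":[-2.9,-1.7,0],"angular":[0,0,0],"fingers":-1},{"linear":[-2.9,-1.7,0],"angular":[0,0,0],"fingers":-1}]'
python3 -m creep '[{"linear":[0,0,0],"angular":[0,0,0.1],"fingers":-1},{"linear":[0,0,0],"angular":[0,0,0.1],"fingers":-1},{"linear":[0,0,0],"angular":[0,0,0.1],"fingers":-1},{"linear":[0,0,0],"angular":[0,0,0.1],"fingers":-1},{"linear":[0,0,0],"angular":[0,0,0.1],"fingers":-1},{"linear":[0,0,0],"angular":[0,0,0.1],"fingers":-1},{"linear":[0,0,0],"angular":[0,0,0.1],"fingers":-1},{"linear":[0,0,0],"angular":[0,0,0.1],"fingers":-1},{"linear":[0,0,0],"angular":[0,0,0.1],"fingers":-1},{"linear":[0,0,0],"angular":[0,0,0.1],"fingers":-1},{"linear":[0,0,0],"angular":[0,0,0.1],"fingers":-1},{"linear":[0,0,0],"angular":[0,0,0.1],"fingers":-1},{"linear":[0,0,0],"angular":[0,0,0.1],"fingers":-1},{"linear":[0,0,0],"angular":[0,0,0.1],"fingers":-1},{"linear":[0,0,0],"angular":[0,0,0.08],"fingers":-1}]'
python3 go.py .43 -.34 .15 -.26
```

```text
time: 1.02
ee_pos: [0.4505, 0.3007, 0.2746]
eef_rot: [-0.547, -3.094, -0.0]
ft_force: [0.8, -0.2, 0.6]
grip_width: 0.087
gripper_force: 0.0
time: 2.27
ee_pos: [0.4496, 0.302, 0.2742]
eef_rot: [2.495, 1.909, -0.001]
ft_force: [0.2, 0.6, -0.0]
grip_width: 0.0873
gripper_force: 0.0
t 2.2667 pos [0.45  0.302 0.274] q [-0.911  0.13   0.26   1.657 -0.034  1.36  -0.911] F [ 0.202  0.622 -0.048]
lin before turn(cm) [-62.479  14.883  12.448] turn [-0.     0.001 -0.004] lin after turn(cm) [-62.55   14.612  12.416]
```

```bash
python3 -m creep '[{"linear":[-3.5,0.8,0],"angular":[0,0,0],"fingers":-1},{"linear":[-3.5,0.8,0],"angular":[0,0,0],"fingers":-1},{"linear":[-3.5,0.8,0],"angular":[0,0,0],"fingers":-1},{"linear":[-3.5,0.8,0],"angular":[0,0,0],"fingers":-1},{"linear":[-3.5,0.8,0],"angular":[0,0,0],"fingers":-1},{"linear":[-3.5,0.8,0],"angular":[0,0,0],"fingers":-1},{"linear":[-3.5,0.8,0],"angular":[0,0,0],"fingers":-1},{"linear":[-3.5,0.8,0],"angular":[0,0,0],"fingers":-1},{"linear":[-3.5,0.8,0],"angular":[0,0,0],"fingers":-1},{"linear":[-3.5,0.8,0],"angular":[0,0,0],"fingers":-1},{"linear":[-3.5,0.8,0],"angular":[0,0,0],"fingers":-1},{"linear":[-3.5,0.8,0],"angular":[0,0,0],"fingers":-1},{"linear":[-3.5,0.8,2],"angular":[0,0,0],"fingers":-1},{"linear":[-3.5,0.8,2],"angular":[0,0,0],"fingers":-1},{"linear":[-3.4,0.8,2],"angular":[0,0,0],"fingers":-1},{"linear":[-3.4,0.8,2],"angular":[0,0,0],"fingers":-1},{"linear":[-3.4,0.8,2],"angular":[0,0,0],"fingers":-1},{"linear":[-3.4,0.8,2],"angular":[0,0,0],"fingers":-1},{"linear":[0,0,0],"angular":[0,0,0],"fingers":-1}]'
python3 - <<'E'
from fit import *
np.set_printoptions(precision=4,suppress=True)
t=snap("top","pics/t1.png");s=snap("side","pics/s1.png")
st=robot.state();Rm=R.from_rotvec(st["eef_rot"]).as_matrix()
print(st["ee_pos"],st["time"])
P=proj("side",[st["ee_pos"]+Rm@[0,0,.025]])[0];print("tip px",P,proj("top",[st["ee_pos"]]))
p=[.4457,-.267,-.26]
a=s.copy();m=render("side",p,.015);cs,_=cv2.findContours((m>127).astype(np.uint8),0,2);
k=5
def cr(im,n,c):
    x,y=int(c[0])-40,int(c[1])-40; o=cv2.resize(im[y:y+80,x:x+80],(400,400),interpolation=cv2.INTER_CUBIC)
    for Q in M+[B]:
        for z in (max,min):
            q=place(Q,p,.015); q=q[np.isclose(q[:,2],z(q[:,2]))]; h=cv2.convexHull(((proj(n,q)-[x,y]+.5)*5).astype(np.int32)); cv2.polylines(o,[h],True,(255,0,0) if z is max else (0,0,255),1)
    return o
c1=proj("top",[[.44,-.3,.03]])[0];c2=proj("side",[[.44,-.3,.06]])[0]
cv2.imwrite("pics/c1.png",np.hstack([cr(t,"top",c1),cr(s,"side",c2)])[:,:,::-1])
E
```

```text
time: 3.85
ee_pos: [0.4239, -0.3456, 0.1498]
eef_rot: [-2.494, -1.904, 0.014]
ft_force: [-1.1, 0.6, -0.1]
grip_width: 0.0872
gripper_force: 0.0
[ 0.4269 -0.3412  0.153 ] 3.95
tip px [366.8624 298.0953] [[452.4811 217.053 ]]
```

View pics/c1.png

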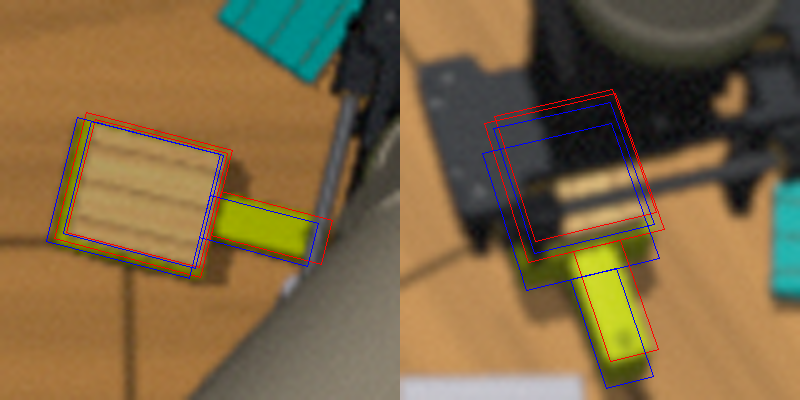

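The crop shows the model overlay on the lime mould in the top view to within about 1 px. In the side view the image tongue (crop about (608,330)) lies about 12 crop px left of the model. I'll refit with a looser colour mask.

Run:
```python
import fit
from fit import *
np.set_printoptions(precision=4,suppress=True)
rd=lambda f: cv2.imread(f)[:,:,::-1].copy()
ims=dict(top=rd("pics/t0.png"),side=rd("pics/s0.png"))
p0=[.4457,-.267,-.26]
for lo in ((28,130,50),(26,150,30),(28,185,20)):
    fit.limemask=lambda im: cv2.inRange(cv2.cvtColor(im,cv2.COLOR_RGB2HSV),lo,(50,255,255))
    for n in ims:
        c=proj(n,[[p0[0],p0[1],.015]])[0].astype(int); m=fit.limemask(ims[n])[c[1]-60:c[1]+60,c[0]-60:c[0]+60]; print(lo,n,(m>0).sum(),(render(n,p0,.015)/255).sum(),end=" ")
        print(*fitlime({n:ims[n]},p0,.015))
    print("both",*fitlime(ims,p0,.015))
# grasp line: tongue px centre at end, top view
```

```text
(28, 130, 50) top 341 453.38823529411764 [ 0.4458 -0.2704 -0.2472] 141.2313725490196
(28, 130, 50) side 497 628.1921568627452 [ 0.4453 -0.263  -0.2613] 127.28627450980392
both [ 0.4457 -0.2648 -0.2573] 335.6078431372549
(26, 150, 30) top 375 453.38823529411764 [ 0.4457 -0.2708 -0.2389] 128.27058823529413
(26, 150, 30) side 522 628.1921568627452 [ 0.4451 -0.2635 -0.2641] 110.33333333333333
both [ 0.445  -0.2648 -0.2496] 309.64313725490194
(28, 185, 20) top 339 453.38823529411764 [ 0.4457 -0.2701 -0.2413] 142.521568627451
(28, 185, 20) side 421 628.1921568627452 [ 0.4443 -0.2627 -0.2869] 194.69019607843137Traceback (most recent call last):
  File "<stdin>", line 12, in <module>
  File "fit.py", line 17, in fitlime
    r=minimize(f,[p0[0]*100,p0[1]*100,p0[2]*10],method="Nelder-Mead",options=dict(initial_simplex=np.array([p0[0]*100,p0[1]*100,p0[2]*10])+np.array([[0,0,0],[1,0,0],[0,1,0],[0,0,1.]])))
    res = _minimize_neldermead(fun, x0, args, callback, bounds=bounds,
                               **options)
    fsim[k] = func(sim[k])
              ~~~~^^^^^^^^
    fx = function(np.copy
[... 444 characters left out ...]
(0,0),1)-o).sum() for n,o in ob.items())/255
                                            ~~~~~~^^^^^^^^^^^^^^^^^^^^^^^^^^^^^^^^^
  File "fit.py", line 11, in render
    cv2.fillConvexPoly(m,k(B),0,cv2.LINE_AA,4); return m
                         ~^^^
  File "fit.py", line 9, in <lambda>
    m=np.zeros(shape,np.uint8); k=lambda P: cv2.convexHull(np.round(proj(n,place(P,p,z))*16).astype(np.int32))
                                                                    ~~~~^^^^^^^^^^^^^^^^
  File "h.py", line 14, in proj
    c=robot.camera_info(n); K=np.array(c["intrinsics"]);D=np.array(c["D"]);T=np.linalg.inv(np.array(c["world_from_camera"]))
ValueError: time passes only in moves, steps and waits
```

```bash
python3 - <<'E'
s=open('h.py').read()
s=s.replace("from scipy","from functools import lru_cache\nfrom scipy",1).replace("def snap","@lru_cache(None)\ndef info(n): return robot.camera_info(n)\ndef snap",1)
a,b=s.split("def ray",1); open('h.py','w').write(a+"def ray"+b.replace("robot.camera_info","info"))
E
python3 -m creep '[{"linear":[0,0,2.5],"angular":[0,0,0],"fingers":0},{"linear":[0,0,2.5],"angular":[0,0,0],"fingers":0},{"linear":[0,0,2],"angular":[0,0,0],"fingers":0},{"linear":[0,0,1],"angular":[0,0,0],"fingers":0},{"linear":[0,0,0],"angular":[0,0,0],"fingers":0},{"linear":[0,0,0],"angular":[0,0,0],"fingers":0}]'
python3 go.py .4266 -.3396 .032 -.255
python3 -c "
from h import *
print(atz('top',[[444.5,229],[463,240],[430,262]],.002))"
```

```text
time: 4.45
ee_pos: [0.4294, -0.3392, 0.0754]
eef_rot: [2.488, 1.917, 0.001]
ft_force: [0.0, -0.5, 0.9]
grip_width: 0.0551
gripper_force: 0.0
t 4.45 pos [ 0.429 -0.339  0.075] q [-0.121  0.44   0.855  1.891 -0.396  0.989  0.653] F [ 0.002 -0.506  0.865]
lin before turn(cm) [-0.107 -0.262  4.345] turn [ 0.001 -0.    -0.003] lin after turn(cm) [-0.104 -0.259  4.345]
[[ 0.40224227 -0.35839759  0.002     ]
 [ 0.37255778 -0.40723178  0.002     ]
 [ 0.31364749 -0.31737826  0.002     ]]
```

```bash
python3 -m creep '[{"linear":[0,-0.2,1.5],"angular":[0,0,0],"fingers":0},{"linear":[0,0,1.5],"angular":[0,0,0],"fingers":0},{"linear":[0,0,1],"angular":[0,0,0],"fingers":0},{"linear":[0,0,0.3],"angular":[0,0,0],"fingers":0},{"linear":[0,0,0],"angular":[0,0,0],"fingers":0},{"linear":[0,0,0],"angular":[0,0,0],"fingers":0}]'
python3 go.py .4266 -.3396 .032 -.255
python3 - <<'E'
from fit import *
t=snap("top","pics/t2.png");s=snap("side","pics/s2.png")
st=robot.state();c2=proj("side",[[.43,-.32,.03]])[0];x,y=int(c2[0])-50,int(c2[1])-40
o=cv2.resize(s[y:y+75,x:x+100],(800,600),interpolation=cv2.INTER_CUBIC)
cv2.imwrite("pics/c2.png",o[:,:,::-1])
E
```

```text
time: 4.95
ee_pos: [0.4272, -0.3396, 0.0324]
eef_rot: [2.489, 1.915, 0.001]
ft_force: [0.1, -0.8, -0.1]
grip_width: 0.0439
gripper_force: 0.0
t 4.95 pos [ 0.427 -0.34   0.032] q [-0.076  0.504  0.807  1.918 -0.457  0.911  0.698] F [ 0.106 -0.82  -0.125]
lin before turn(cm) [-0.013 -0.06   0.042] turn [ 0.001  0.    -0.004] lin after turn(cm) [-0.013 -0.06   0.042]
```

View pics/c2.png

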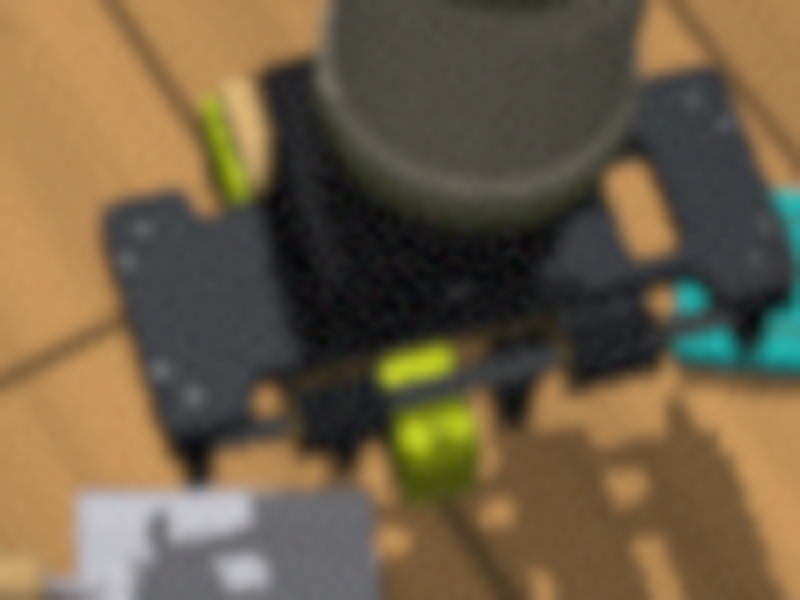

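The crop shows the tongue (435,430) between the two fingers (about (335,440) and (515,390)). The board is still on the mould, upper left, and the spatula is clear. Closing.

```bash
python3 -m creep '[{"linear":[0,0,0],"angular":[0,0,0],"fingers":1},{"linear":[0,0,0],"angular":[0,0,0],"fingers":1},{"linear":[0,0,0],"angular":[0,0,0],"fingers":1},{"linear":[0,0,0],"angular":[0,0,0],"fingers":1},{"linear":[0,0,0],"angular":[0,0,0],"fingers":1},{"linear":[0,0,0],"angular":[0,0,0],"fingers":1},{"linear":[0,0,0],"angular":[0,0,0],"fingers":1},{"linear":[0,0,0],"angular":[0,0,0],"fingers":1}]' 45
python3 -m creep '[{"linear":[0,0,-0.2],"angular":[0,0,0],"fingers":1},{"linear":[0,0,-0.5],"angular":[0,0,0],"fingers":1},{"linear":[0,0,-0.8],"angular":[0,0,0],"fingers":1},{"linear":[0,0,-1],"angular":[0,0,0],"fingers":1},{"linear":[0,0,-1],"angular":[0,0,0],"fingers":1},{"linear":[0,0,-1],"angular":[0,0,0],"fingers":1},{"linear":[0,0,-1],"angular":[0,0,0],"fingers":1},{"linear":[0,0,-1],"angular":[0,0,0],"fingers":1},{"linear":[0,0,-1],"angular":[0,0,0],"fingers":1},{"linear":[0,0,-1],"angular":[0,0,0],"fingers":1},{"linear":[0,0,-0.7],"angular":[0,0,0],"fingers":1},{"linear":[0,0,-0.4],"angular":[0,0,0],"fingers":1},{"linear":[0,0,0],"angular":[0,0,0],"fingers":1}]'
python3 go.py .43 -.34 .12 -.255
python3 - <<'E'
from fit import *
t=snap("top","pics/t3.png");s=snap("side","pics/s3.png")
def cr(im,n,P):
    c=proj(n,[P])[0];x,y=int(c[0])-40,int(c[1])-50; return cv2.resize(im[y:y+90,x:x+80],(400,450),interpolation=cv2.INTER_CUBIC)
cv2.imwrite("pics/c3.png",np.hstack([cr(t,"top",[.44,-.29,.1]),cr(s,"side",[.43,-.30,.1])])[:,:,::-1])
E
```

```text
time: 5.72
ee_pos: [0.4267, -0.3393, 0.0316]
eef_rot: [-2.49, -1.916, -0.0]
ft_force: [-1.7, 1.6, 4.9]
grip_width: 0.0241
gripper_force: 44.6
time: 6.8
ee_pos: [0.4271, -0.3395, 0.1284]
eef_rot: [2.489, 1.915, 0.001]
ft_force: [-0.1, 0.3, -2.4]
grip_width: 0.024
gripper_force: 44.6
t 6.8 pos [ 0.427 -0.34   0.128] q [-0.174  0.358  0.911  1.854 -0.32   1.082  0.6  ] F [-0.106  0.321 -2.4  ]
lin before turn(cm) [0.027 0.291 0.838] turn [ 0.001  0.    -0.004] lin after turn(cm) [0.026 0.293 0.838]
```

View pics/c3.png

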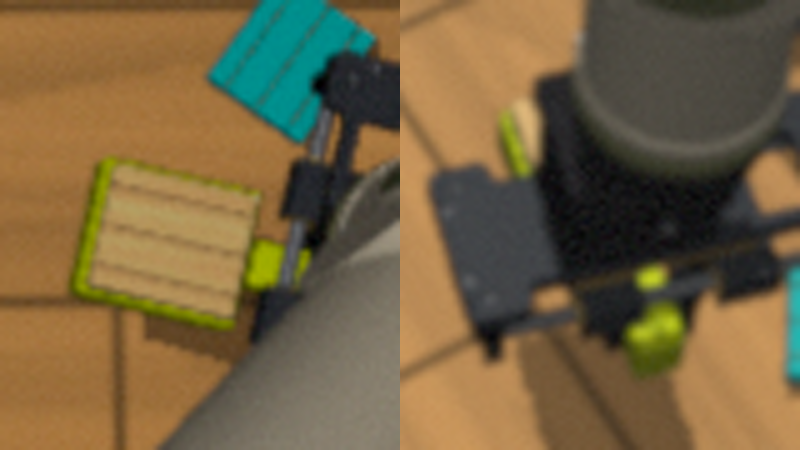

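The mould is lifted (2.0 N, about 0.2 kg) with the board seated on it. In the top crop the far block corners are at (105,158) and (75,293), near corner (232,328), tongue at (268,265). Next I work out the mould offset in the hand and the move.

```bash
python3 - <<'E'
from fit import *
np.set_printoptions(precision=4,suppress=True)
c=proj("top",[[.44,-.29,.1]])[0];off=np.array([int(c[0])-40,int(c[1])-50])
W=atz("top",(np.array([[105,158],[75,293],[232,328],[262,192]])+2.5)/5-.5+off,.0966+.03);print(W, "centre",W.mean(0))
st=robot.state();Rm=R.from_rotvec(st["eef_rot"])
print("in tool (m)",Rm.inv().apply(W.mean(0)-st["ee_pos"]), "yaw edge",np.arctan2(*(W[0]-W[1])[[1,0]]))
E
python3 go.py .518 -.091 .131 .156
```

```text
[[ 0.4865 -0.2378  0.1266]
 [ 0.4198 -0.2219  0.1266]
 [ 0.4024 -0.2985  0.1266]
 [ 0.4694 -0.3146  0.1266]] centre [ 0.4445 -0.2682  0.1266]
in tool (m) [ 0.0731 -0.0009  0.0007] yaw edge -0.23320452947343545
t 6.9 pos [ 0.427 -0.339  0.127] q [-0.173  0.36   0.91   1.856 -0.32   1.081  0.601] F [-0.475  0.356 -2.737]
lin before turn(cm) [26.322  2.477 -0.366] turn [-0.    -0.    -0.415] lin after turn(cm) [23.091 12.876 -0.372]
```

```bash
python3 -m creep '[{"linear":[0.6,0.06,0],"angular":[0,0,0],"fingers":1},{"linear":[1.2,0.12,0],"angular":[0,0,0],"fingers":1},{"linear":[1.8,0.17,0],"angular":[0,0,0],"fingers":1},{"linear":[2.2,0.2,0],"angular":[0,0,0],"fingers":1},{"linear":[2.2,0.2,0],"angular":[0,0,0],"fingers":1},{"linear":[2.2,0.2,0],"angular":[0,0,0],"fingers":1},{"linear":[2.2,0.2,0],"angular":[0,0,0],"fingers":1},{"linear":[2.2,0.2,0],"angular":[0,0,0],"fingers":1},{"linear":[2.2,0.2,0],"angular":[0,0,0],"fingers":1},{"linear":[2.2,0.2,0],"angular":[0,0,0],"fingers":1},{"linear":[2.2,0.2,0],"angular":[0,0,0],"fingers":1},{"linear":[2.2,0.2,0],"angular":[0,0,0],"fingers":1},{"linear":[1.5,0.14,0],"angular":[0,0,0],"fingers":1},{"linear":[0.9,0.09,0],"angular":[0,0,0],"fingers":1},{"linear":[0.5,0.05,0],"angular":[0,0,0],"fingers":1}]'
python3 -m creep '[{"linear":[0,0,0],"angular":[0,0,-0.01],"fingers":1},{"linear":[0,0,0],"angular":[0,0,-0.02],"fingers":1},{"linear":[0,0,0],"angular":[0,0,-0.03],"fingers":1},{"linear":[0,0,0],"angular":[0,0,-0.04],"fingers":1},{"linear":[0,0,0],"angular":[0,0,-0.05],"fingers":1},{"linear":[0,0,0],"angular":[0,0,-0.05],"fingers":1},{"linear":[0,0,0],"angular":[0,0,-0.05],"fingers":1},{"linear":[0,0,0],"angular":[0,0,-0.05],"fingers":1},{"linear":[0,0,0],"angular":[0,0,-0.05],"fingers":1},{"linear":[0,0,0],"angular":[0,0,-0.03],"fingers":1},{"linear":[0,0,0],"angular":[0,0,-0.02],"fingers":1},{"linear":[0,0,0],"angular":[0,0,-0.01],"fingers":1},{"linear":[0,0,0],"angular":[0,0,0],"fingers":1},{"linear":[0,0,0],"angular":[0,0,0],"fingers":1}]'
python3 go.py .518 -.091 .131 .156
python3 - <<'E'
from fit import *
t=snap("top","pics/t4.png");s=snap("side","pics/s4.png")
def cr(im,n,P):
    c=proj(n,[P])[0];x,y=int(c[0])-50,int(c[1])-50; return cv2.resize(im[y:y+100,x:x+100],(400,400),interpolation=cv2.INTER_CUBIC)
cv2.imwrite("pics/c4.png",np.hstack([cr(t,"top",[.5,.01,.13]),cr(s,"side",[.5,.03,.13])])[:,:,::-1])
E
```

```text
time: 8.15
ee_pos: [0.5176, -0.0898, 0.1271]
eef_rot: [-2.487, -1.918, 0.001]
ft_force: [-0.6, 0.2, -2.3]
grip_width: 0.0236
gripper_force: 44.6
time: 9.32
ee_pos: [0.5175, -0.0917, 0.1275]
eef_rot: [2.049, 2.382, 0.0]
ft_force: [-0.2, -1.3, -2.2]
grip_width: 0.0236
gripper_force: 44.6
t 9.3167 pos [ 0.517 -0.092  0.128] q [-0.582  0.266  0.768  1.901 -0.211  1.057  0.423] F [-0.225 -1.32  -2.188]
lin before turn(cm) [ 0.062  0.063 -0.347] turn [ 0.    -0.    -0.006] lin after turn(cm) [ 0.062  0.063 -0.347]
```

View pics/c4.png

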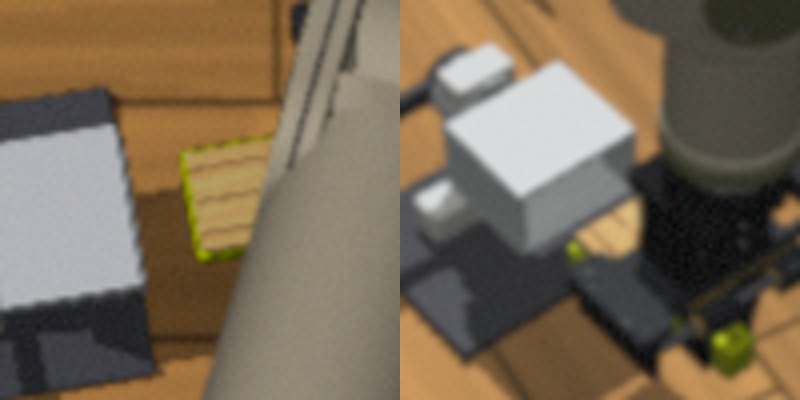

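The crop shows the mould's front corners at (180,150) and (202,262) facing the cage mouth, whose roof edge runs (110,125) to (143,290), with the board seated. Now I compare them in the cage frame.

Run:
```python
from fit import *
np.set_printoptions(precision=4,suppress=True)
c=proj("top",[[.5,.01,.13]])[0];off=np.array([int(c[0])-50,int(c[1])-50])
f=lambda P,z: atz("top",(np.array(P)+2)/4-.5+off,z)
m=f([[180,150],[202,262]],.126);g=f([[110,125],[143,290]],.151)
q=.1559;A=np.array([[np.cos(q),np.sin(q)],[-np.sin(q),np.cos(q)]])
cv=lambda w:(w[:,:2]-[.4894,.09])@A.T
print("mould",cv(m),"roof",cv(g)); print(np.arctan2(*(m[0]-m[1])[[1,0]]),np.arctan2(*(g[0]-g[1])[[1,0]]))
st=robot.state();print("tcp cage",cv(st["ee_pos"][None]))
```

```text
mould [[ 0.0323 -0.0716]
 [-0.0388 -0.0742]] roof [[ 0.0506 -0.0325]
 [-0.052  -0.037 ]]
0.19337621551689338 0.19926611154740598
tcp cage [[-0.0004 -0.1836]]
```

```bash
python3 -m creep '[{"linear":[0,0.2,-0.3],"angular":[0,0,0],"fingers":1},{"linear":[0.4,0,0],"angular":[0,0,0],"fingers":1},{"linear":[0.8,0,0],"angular":[0,0,0],"fingers":1},{"linear":[1,0,0],"angular":[0,0,0],"fingers":1},{"linear":[1,0,0],"angular":[0,0,0],"fingers":1},{"linear":[1,0,0],"angular":[0,0,0],"fingers":1},{"linear":[0.8,0,0],"angular":[0,0,0],"fingers":1},{"linear":[0.4,0,0],"angular":[0,0,0],"fingers":1},{"linear":[0.0,0,0],"angular":[0,0,0],"fingers":1}]'
python3 go.py .5015 .0215 .131 .156
```

```text
time: 10.17
ee_pos: [0.5113, -0.0361, 0.1305]
eef_rot: [-2.045, -2.384, -0.001]
ft_force: [-0.4, 0.1, -1.7]
grip_width: 0.0236
gripper_force: 44.6
t 10.1667 pos [ 0.511 -0.036  0.131] q [-0.683  0.222  0.746  1.929 -0.173  1.055  0.29 ] F [-0.398  0.115 -1.661]
lin before turn(cm) [ 5.845 -0.092 -0.046] turn [ 0.    -0.001 -0.003] lin after turn(cm) [ 5.846 -0.074 -0.05 ]
```

```bash
python3 -m creep '[{"linear":[0.4,0,0],"angular":[0,0,0],"fingers":1},{"linear":[0.8,0,0],"angular":[0,0,0],"fingers":1},{"linear":[1,0,0],"angular":[0,0,0],"fingers":1},{"linear":[1,0,0],"angular":[0,0,0],"fingers":1},{"linear":[1,0,0],"angular":[0,0,0],"fingers":1},{"linear":[0.8,0,0],"angular":[0,0,0],"fingers":1},{"linear":[0.5,0,0],"angular":[0,0,0],"fingers":1},{"linear":[0.3,0,0],"angular":[0,0,0],"fingers":1},{"linear":[0.0,0,0],"angular":[0,0,0],"fingers":1}]'
python3 -m creep '[{"linear":[0,0,0.2],"angular":[0,0,0],"fingers":1},{"linear":[0,0,0.1],"angular":[0,0,0],"fingers":1},{"linear":[0,0,0],"angular":[0,0,0],"fingers":1}]'
python3 -m creep '[{"linear":[0,0,0.1],"angular":[0,0,0],"fingers":1},{"linear":[0,0,0.1],"angular":[0,0,0],"fingers":1},{"linear":[0,0,0],"angular":[0,0,0],"fingers":1}]'
```

```text
time: 10.92
ee_pos: [0.5026, 0.0205, 0.1305]
eef_rot: [-2.046, -2.384, -0.0]
ft_force: [0.5, 0.8, -2.0]
grip_width: 0.024
gripper_force: 44.6
time: 11.17
ee_pos: [0.5025, 0.0192, 0.1272]
eef_rot: [-2.048, -2.382, 0.001]
ft_force: [-1.0, 0.8, -1.8]
grip_width: 0.0237
gripper_force: 44.6
time: 11.42
ee_pos: [0.5026, 0.0195, 0.1253]
eef_rot: [-2.048, -2.382, 0.0]
ft_force: [-0.3, 0.5, -2.5]
grip_width: 0.024
gripper_force: 44.6
```

```bash
python3 -m creep '[{"linear":[0,0,0.1],"angular":[0,0,0],"fingers":1},{"linear":[0,0,0],"angular":[0,0,0],"fingers":1}]'
python3 -m creep '[{"linear":[0,0,0.1],"angular":[0,0,0],"fingers":1},{"linear":[0,0,0],"angular":[0,0,0],"fingers":1}]'
```

```text
time: 11.58
ee_pos: [0.5028, 0.0196, 0.1247]
eef_rot: [2.048, 2.382, 0.0]
ft_force: [-0.1, -0.1, 0.2]
grip_width: 0.0237
gripper_force: 44.6
time: 11.75
ee_pos: [0.503, 0.0196, 0.1242]
eef_rot: [-2.048, -2.382, -0.001]
ft_force: [-3.5, -2.1, 9.7]
grip_width: 0.0238
gripper_force: 44.7
```

```bash
python3 -m creep '[{"linear":[0,0,-0.1],"angular":[0,0,0],"fingers":1},{"linear":[0,0,0],"angular":[0,0,0],"fingers":0},{"linear":[0,0,0],"angular":[0,0,0],"fingers":0},{"linear":[0,0,0],"angular":[0,0,0],"fingers":0},{"linear":[0,0,0],"angular":[0,0,0],"fingers":0},{"linear":[0,0,0],"angular":[0,0,0],"fingers":0},{"linear":[0,0,0],"angular":[0,0,0],"fingers":0},{"linear":[0,0,0],"angular":[0,0,0],"fingers":0},{"linear":[0,0,0],"angular":[0,0,0],"fingers":0}]'
python3 -m creep '[{"linear":[0,0,-1],"angular":[0,0,0],"fingers":0},{"linear":[0,0,-1.5],"angular":[0,0,0],"fingers":0},{"linear":[0,0,-2],"angular":[0,0,0],"fingers":0},{"linear":[0,0,-2],"angular":[0,0,0],"fingers":0},{"linear":[0,0,-2],"angular":[0,0,0],"fingers":0},{"linear":[-2,0,-2],"angular":[0,0,0],"fingers":0},{"linear":[-3,0,-1],"angular":[0,0,0],"fingers":0},{"linear":[-3,0,0],"angular":[0,0,0],"fingers":0},{"linear":[-2,0,0],"angular":[0,0,0],"fingers":0},{"linear":[0,0,0],"angular":[0,0,0],"fingers":0}]'
python3 - <<'E'
from fit import *
t=snap("top","pics/t5.png");s=snap("side","pics/s5.png")
def cr(im,n,P):
    c=proj(n,[P])[0];x,y=int(c[0])-50,int(c[1])-50; return cv2.resize(im[y:y+100,x:x+100],(400,400),interpolation=cv2.INTER_CUBIC)
cv2.imwrite("pics/c5.png",np.hstack([cr(t,"top",[.48,.08,.13]),cr(s,"side",[.49,.06,.13])])[:,:,::-1])
E
python3 go.py .3749 .239 .25 .156
```

```text
time: 12.5
ee_pos: [0.5027, 0.0198, 0.1245]
eef_rot: [-2.048, -2.383, -0.0]
ft_force: [-0.3, -0.1, 0.4]
grip_width: 0.0435
gripper_force: 0.0
time: 13.33
ee_pos: [0.5177, -0.0841, 0.2408]
eef_rot: [2.053, 2.375, 0.0]
ft_force: [-0.2, -0.3, -0.2]
grip_width: 0.0437
gripper_force: 0.0
t 13.4333 pos [ 0.518 -0.08   0.24 ] q [-0.681  0.123  0.817  1.774 -0.094  1.284  0.307] F [-0.339  0.954  0.307]
lin before turn(cm) [33.646 -9.387 -0.994] turn [ 0.    -0.    -0.007] lin after turn(cm) [33.711 -9.151 -0.993]
```

View pics/c5.png

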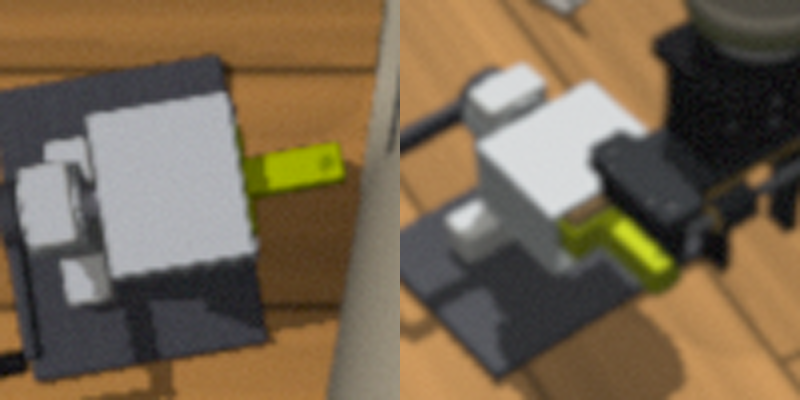

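The crop shows the mould in the cage with its tongue sticking out (end at (344,162)), and a thin lime strip visible at the mouth (243,190). I'll measure how deep it sits.

Run:
```python
from fit import *
np.set_printoptions(precision=4,suppress=True)
c=proj("top",[[.48,.08,.13]])[0];off=np.array([int(c[0])-50,int(c[1])-50])
f=lambda P,z: atz("top",(np.array(P)+2)/4-.5+off,z)
q=.1559;A=np.array([[np.cos(q),np.sin(q)],[-np.sin(q),np.cos(q)]])
cv=lambda w:(w[:,:2]-[.4894,.09])@A.T
print("tongue end",cv(f([[340,143],[345,180]],.123)),"block edge",cv(f([[238,130],[257,230]],.123)),"roof",cv(f([[225,93],[256,253],[110,278],[87,115]],.151)))
```

```text
tongue end [[ 0.0126 -0.0985]
 [-0.0108 -0.098 ]] block edge [[ 0.0306 -0.0372]
 [-0.0329 -0.0393]] roof [[ 0.0503 -0.0343]
 [-0.0491 -0.038 ]
 [-0.0501  0.0512]
 [ 0.0502  0.0504]]
```

Mould centre is about 0 to 2 mm from cage middle, level and centred, so stage 1 looks good. On to the crank.

```bash
python3 -m creep '[{"linear":[2.8,-0.8,-0.5],"angular":[0,0,0],"fingers":0},{"linear":[2.8,-0.8,-0.5],"angular":[0,0,0],"fingers":0},{"linear":[2.8,-0.8,0],"angular":[0,0,0],"fingers":0},{"linear":[2.8,-0.8,0],"angular":[0,0,0],"fingers":0},{"linear":[2.8,-0.8,0],"angular":[0,0,0],"fingers":0},{"linear":[2.8,-0.8,0],"angular":[0,0,0],"fingers":0},{"linear":[2.8,-0.8,0],"angular":[0,0,0],"fingers":0},{"linear":[2.8,-0.8,0],"angular":[0,0,0],"fingers":0},{"linear":[2.8,-0.8,0],"angular":[0,0,0],"fingers":0},{"linear":[2.8,-0.8,0],"angular":[0,0,0],"fingers":0},{"linear":[2.8,-0.7,0],"angular":[0,0,0],"fingers":0},{"linear":[2.8,-0.7,0],"angular":[0,0,0],"fingers":0},{"linear":[0,0,0],"angular":[0,0,0],"fingers":0},{"linear":[0,0,0],"angular":[0,0,0],"fingers":0}]'
python3 go.py .3749 .239 .16 .156
```

```text
time: 14.6
ee_pos: [0.3729, 0.2408, 0.2497]
eef_rot: [2.042, 2.387, -0.0]
ft_force: [0.6, -0.3, 0.1]
grip_width: 0.0432
gripper_force: 0.0
t 14.6 pos [0.373 0.241 0.25 ] q [-1.074 -0.098  0.376  1.925  0.038  1.308 -0.553] F [ 0.562 -0.301  0.084]
lin before turn(cm) [-0.202  0.172  8.971] turn [ 0.  0. -0.] lin after turn(cm) [-0.206  0.173  8.971]
```

```bash
python3 -m creep '[{"linear":[-0.2,0.2,2],"angular":[0,0,0],"fingers":0},{"linear":[0,0,2.5],"angular":[0,0,0],"fingers":0},{"linear":[0,0,2.5],"angular":[0,0,0],"fingers":0},{"linear":[0,0,1.5],"angular":[0,0,0],"fingers":0},{"linear":[0,0,1],"angular":[0,0,0],"fingers":0},{"linear":[0,0,0],"angular":[0,0,0],"fingers":0}]'
python3 -m creep '[{"linear":[0,0,1],"angular":[0,0,0],"fingers":0},{"linear":[0,0,1],"angular":[0,0,0],"fingers":0},{"linear":[0,0,0.8],"angular":[0,0,0],"fingers":0},{"linear":[0,0,0],"angular":[0,0,0],"fingers":0},{"linear":[0,0,0],"angular":[0,0,0],"fingers":0}]'
python3 go.py .3749 .239 .126 .156
python3 - <<'E'
from fit import *
t=snap("top","pics/t6.png");s=snap("side","pics/s6.png")
def cr(im,n,P):
    c=proj(n,[P])[0];x,y=int(c[0])-50,int(c[1])-50; return cv2.resize(im[y:y+100,x:x+100],(400,400),interpolation=cv2.INTER_CUBIC)
cv2.imwrite("pics/c6.png",np.hstack([cr(t,"top",[.4,.22,.13]),cr(s,"side",[.40,.22,.13])])[:,:,::-1])
E
```

```text
time: 15.1
ee_pos: [0.3758, 0.2363, 0.1531]
eef_rot: [-2.048, -2.382, 0.004]
ft_force: [0.2, 0.3, -0.8]
grip_width: 0.0438
gripper_force: 0.0
time: 15.52
ee_pos: [0.3764, 0.2371, 0.1263]
eef_rot: [2.048, 2.383, -0.001]
ft_force: [0.3, -0.5, 0.0]
grip_width: 0.0435
gripper_force: 0.0
t 15.5167 pos [0.376 0.237 0.126] q [-1.057  0.037  0.403  2.081 -0.017  1.027 -0.495] F [ 0.277 -0.538  0.037]
lin before turn(cm) [ 0.214 -0.119  0.028] turn [-0.001  0.001 -0.005] lin after turn(cm) [ 0.215 -0.118  0.028]
```

View pics/c6.png

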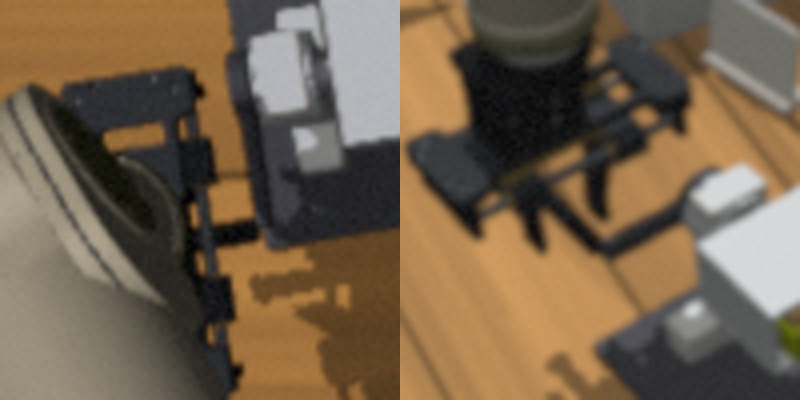

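The crop shows the handle between the fingers (side crop (560,215)), clear of the crank arm. I grip it and start the arc.

```bash
python3 -m creep '[{"linear":[0,0,0],"angular":[0,0,0],"fingers":1},{"linear":[0,0,0],"angular":[0,0,0],"fingers":1},{"linear":[0,0,0],"angular":[0,0,0],"fingers":1},{"linear":[0,0,0],"angular":[0,0,0],"fingers":1},{"linear":[0,0,0],"angular":[0,0,0],"fingers":1},{"linear":[0,0,0],"angular":[0,0,0],"fingers":1},{"linear":[0,0,0],"angular":[0,0,0],"fingers":1},{"linear":[0,0,0],"angular":[0,0,0],"fingers":1}]' 25
python3 -m creep '[{"linear":[0,0.03,-0.78],"angular":[0,0,0],"fingers":1},{"linear":[0,0.1,-0.78],"angular":[0,0,0],"fingers":1},{"linear":[0,0.17,-0.77],"angular":[0,0,0],"fingers":1},{"linear":[0,0.24,-0.75],"angular":[0,0,0],"fingers":1}]'
python3 go.py .3749 .239 .126 .156
```

```text
time: 16.28
ee_pos: [0.3751, 0.237, 0.1264]
eef_rot: [-2.046, -2.382, 0.004]
ft_force: [-7.0, -1.0, 7.3]
grip_width: 0.0155
gripper_force: 25.0
time: 16.62
ee_pos: [0.3795, 0.2377, 0.1569]
eef_rot: [-2.045, -2.382, 0.007]
ft_force: [-9.4, 1.1, -5.1]
grip_width: 0.015
gripper_force: 25.0
t 16.6167 pos [0.38  0.238 0.157] q [-1.058  0.006  0.403  2.038 -0.004  1.103 -0.502] F [-9.41   1.119 -5.12 ]
lin before turn(cm) [ 0.2   -0.423  3.097] turn [-0.005  0.001 -0.004] lin after turn(cm) [ 0.198 -0.438  3.095]
```

```bash
python3 -m creep '[{"linear":[0,0.2,-0.73],"angular":[0,0,0],"fingers":1},{"linear":[0,0.31,-0.7],"angular":[0,0,0],"fingers":1},{"linear":[0,0.42,-0.66],"angular":[0,0,0],"fingers":1},{"linear":[0,0.48,-0.62],"angular":[0,0,0],"fingers":1},{"linear":[0,0.53,-0.58],"angular":[0,0,0],"fingers":1},{"linear":[0,0.58,-0.53],"angular":[0,0,0],"fingers":1},{"linear":[0,0.62,-0.48],"angular":[0,0,0],"fingers":1},{"linear":[0,0.66,-0.42],"angular":[0,0,0],"fingers":1}]'
python3 -m creep '[{"linear":[0,0.7,-0.36],"angular":[0,0,0],"fingers":1},{"linear":[0,0.73,-0.3],"angular":[0,0,0],"fingers":1},{"linear":[0,0.75,-0.24],"angular":[0,0,0],"fingers":1},{"linear":[0,0.77,-0.17],"angular":[0,0,0],"fingers":1},{"linear":[0,0.78,-0.1],"angular":[0,0,0],"fingers":1},{"linear":[0,0.78,-0.03],"angular":[0,0,0],"fingers":1}]'
python3 go.py .4638 .253 .216 .156
```

```text
time: 17.28
ee_pos: [0.4137, 0.2438, 0.2061]
eef_rot: [-2.039, -2.379, 0.016]
ft_force: [-33.5, -9.6, 36.0]
grip_width: 0.0154
gripper_force: 25.0
time: 17.78
ee_pos: [0.4635, 0.2516, 0.2182]
eef_rot: [-2.044, -2.382, -0.001]
ft_force: [-7.3, 1.3, 5.8]
grip_width: 0.0154
gripper_force: 25.0
t 17.7833 pos [0.463 0.252 0.218] q [-1.002  0.134  0.459  1.782 -0.065  1.24  -0.373] F [-7.349  1.333  5.836]
lin before turn(cm) [0.13  0.054 0.22 ] turn [-0.001 -0.002 -0.004] lin after turn(cm) [0.131 0.054 0.22 ]
```

```bash
python3 -m creep '[{"linear":[0,0.78,0.03],"angular":[0,0,0],"fingers":1},{"linear":[0,0.78,0.1],"angular":[0,0,0],"fingers":1},{"linear":[0,0.77,0.17],"angular":[0,0,0],"fingers":1}]'
python3 -m creep '[{"linear":[0,0.75,0.24],"angular":[0,0,0],"fingers":1},{"linear":[0,0.73,0.3],"angular":[0,0,0],"fingers":1},{"linear":[0,0.7,0.36],"angular":[0,0,0],"fingers":1}]'
python3 -m creep '[{"linear":[0,0.66,0.42],"angular":[0,0,0],"fingers":1},{"linear":[0,0.62,0.48],"angular":[0,0,0],"fingers":1},{"linear":[0,0.58,0.53],"angular":[0,0,0],"fingers":1}]'
python3 go.py .5527 .267 .126 .156
```

```text
time: 18.03
ee_pos: [0.4867, 0.2548, 0.2147]
eef_rot: [-2.045, -2.383, -0.0]
ft_force: [-7.3, 1.3, 6.0]
grip_width: 0.0151
gripper_force: 25.0
time: 18.28
ee_pos: [0.5083, 0.2578, 0.2055]
eef_rot: [-2.046, -2.383, 0.001]
ft_force: [-7.1, 0.4, 3.9]
grip_width: 0.0153
gripper_force: 25.0
time: 18.53
ee_pos: [0.5267, 0.2605, 0.191]
eef_rot: [-2.046, -2.382, 0.001]
ft_force: [-6.7, -0.7, 5.2]
grip_width: 0.0156
gripper_force: 25.0
t 18.5333 pos [0.527 0.26  0.191] q [-0.93   0.303  0.476  1.662 -0.147  1.214 -0.268] F [-6.672 -0.722  5.161]
lin before turn(cm) [0.252 2.672 6.498] turn [-0.001 -0.    -0.004] lin after turn(cm) [0.244 2.666 6.501]
```

```bash
python3 -m creep '[{"linear":[0,0.53,0.58],"angular":[0,0,0],"fingers":1},{"linear":[0,0.48,0.62],"angular":[0,0,0],"fingers":1},{"linear":[0,0.42,0.66],"angular":[0,0,0],"fingers":1}]'
python3 -m creep '[{"linear":[0,0.36,0.7],"angular":[0,0,0],"fingers":1},{"linear":[0,0.3,0.73],"angular":[0,0,0],"fingers":1},{"linear":[0,0.24,0.75],"angular":[0,0,0],"fingers":1}]'
python3 -m creep '[{"linear":[0,0.17,0.77],"angular":[0,0,0],"fingers":1},{"linear":[0,0.1,0.78],"angular":[0,0,0],"fingers":1},{"linear":[0,0.02,0.6],"angular":[0,0,0],"fingers":1},{"linear":[0,0,0.1],"angular":[0,0,0],"fingers":1}]'
python3 go.py .5527 .267 .126 .156
```

```text
time: 18.78
ee_pos: [0.5408, 0.2624, 0.1723]
eef_rot: [-2.046, -2.382, 0.001]
ft_force: [-5.3, -1.8, 5.2]
grip_width: 0.0151
gripper_force: 25.0
time: 19.03
ee_pos: [0.5496, 0.2636, 0.1504]
eef_rot: [-2.046, -2.382, 0.002]
ft_force: [-7.5, -1.8, 6.2]
grip_width: 0.0152
gripper_force: 25.1
time: 19.37
ee_pos: [0.5529, 0.2641, 0.1276]
eef_rot: [-2.047, -2.383, 0.001]
ft_force: [-4.5, -0.5, 6.3]
grip_width: 0.015
gripper_force: 25.1
t 19.3667 pos [0.553 0.264 0.128] q [-0.885  0.42   0.461  1.659 -0.204  1.111 -0.216] F [-4.462 -0.517  6.334]
lin before turn(cm) [0.288 0.023 0.157] turn [-0.     0.    -0.005] lin after turn(cm) [0.288 0.024 0.157]
```

```bash
for i in 1 2; do :; done; python3 -m creep '[{"linear":[0,0,0.15],"angular":[0,0,0],"fingers":1},{"linear":[0,0,0.0],"angular":[0,0,0],"fingers":1}]'
python3 -m creep '[{"linear":[0,0,0.15],"angular":[0,0,0],"fingers":1},{"linear":[0,0,0.0],"angular":[0,0,0],"fingers":1}]'
python3 -m creep '[{"linear":[0,0,0.15],"angular":[0,0,0],"fingers":1},{"linear":[0,0,0.0],"angular":[0,0,0],"fingers":1}]'
```

```text
time: 19.53
ee_pos: [0.5529, 0.2641, 0.1267]
eef_rot: [-2.047, -2.383, 0.0]
ft_force: [-3.2, -0.9, 2.8]
grip_width: 0.0148
gripper_force: 25.0
time: 19.7
ee_pos: [0.5529, 0.2642, 0.1251]
eef_rot: [-2.047, -2.383, -0.0]
ft_force: [-4.5, -1.2, 4.1]
grip_width: 0.0147
gripper_force: 25.0
time: 19.87
ee_pos: [0.553, 0.2641, 0.1237]
eef_rot: [-2.047, -2.383, -0.001]
ft_force: [-4.5, -0.8, 4.9]
grip_width: 0.0147
gripper_force: 25.0
```

```bash
python3 -m creep '[{"linear":[0,0,0.2],"angular":[0,0,0],"fingers":1},{"linear":[0,0,0.0],"angular":[0,0,0],"fingers":1}]'
python3 -m creep '[{"linear":[0,0,0.2],"angular":[0,0,0],"fingers":1},{"linear":[0,0,0.0],"angular":[0,0,0],"fingers":1}]'
python3 - <<'E'
from fit import *
t=snap("top","pics/t7.png");s=snap("side","pics/s7.png")
def cr(im,n,P):
    c=proj(n,[P])[0];x,y=int(c[0])-50,int(c[1])-50; return cv2.resize(im[y:y+100,x:x+100],(400,400),interpolation=cv2.INTER_CUBIC)
cv2.imwrite("pics/c7.png",np.hstack([cr(t,"top",[.5,.12,.13]),cr(s,"side",[.5,.10,.13])])[:,:,::-1])
E
```

```text
time: 20.03
ee_pos: [0.553, 0.2642, 0.1229]
eef_rot: [-2.047, -2.382, -0.001]
ft_force: [-9.4, -3.0, 16.5]
grip_width: 0.0151
gripper_force: 24.1
time: 20.2
ee_pos: [0.5531, 0.2643, 0.1218]
eef_rot: [-2.047, -2.382, -0.002]
ft_force: [-13.5, -4.8, 24.8]
grip_width: 0.0152
gripper_force: 23.0
```

View pics/c7.png

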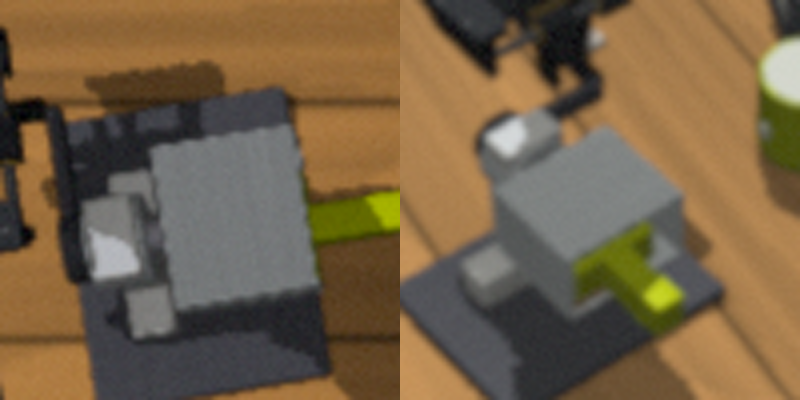

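The crop shows the cage turned over with the crank on the far side. The lime tongue is upside down and still in the mouth (side crop (635,270)), and the force rise shows the stop is reached. Release and retreat upward.

```bash
python3 -m creep '[{"linear":[0,0,-0.2],"angular":[0,0,0],"fingers":1},{"linear":[0,0,0],"angular":[0,0,0],"fingers":0},{"linear":[0,0,0],"angular":[0,0,0],"fingers":0},{"linear":[0,0,0],"angular":[0,0,0],"fingers":0},{"linear":[0,0,0],"angular":[0,0,0],"fingers":0},{"linear":[0,0,0],"angular":[0,0,0],"fingers":0},{"linear":[0,0,0],"angular":[0,0,0],"fingers":0},{"linear":[0,0,0],"angular":[0,0,0],"fingers":0}]'
python3 -m creep '[{"linear":[0,0,-0.8],"angular":[0,0,0],"fingers":0},{"linear":[0,0,-1.5],"angular":[0,0,0],"fingers":0},{"linear":[0,0,-2],"angular":[0,0,0],"fingers":0},{"linear":[0,0,-2],"angular":[0,0,0],"fingers":0},{"linear":[1,0,-2],"angular":[0,0,0],"fingers":0},{"linear":[2,0,-2],"angular":[0,0,0],"fingers":0},{"linear":[2,0,-1],"angular":[0,0,0],"fingers":0},{"linear":[2,0,0],"angular":[0,0,0],"fingers":0},{"linear":[2,0,0],"angular":[0,0,0],"fingers":0},{"linear":[0,0,0],"angular":[0,0,0],"fingers":0},{"linear":[0,0,0],"angular":[0,0,0],"fingers":0}]'
python3 - <<'E'
from fit import *
t=snap("top","pics/t8.png");s=snap("side","pics/s8.png")
def cr(im,n,P):
    c=proj(n,[P])[0];x,y=int(c[0])-50,int(c[1])-50; return cv2.resize(im[y:y+100,x:x+100],(400,400),interpolation=cv2.INTER_CUBIC)
cv2.imwrite("pics/c8.png",np.hstack([cr(t,"top",[.5,.12,.13]),cr(s,"side",[.5,.08,.13])])[:,:,::-1])
E
```

```text
time: 20.97
ee_pos: [0.553, 0.264, 0.1208]
eef_rot: [2.048, 2.383, -0.0]
ft_force: [-0.7, -0.2, -0.2]
grip_width: 0.0429
gripper_force: 0.0
time: 21.88
ee_pos: [0.5388, 0.3542, 0.2341]
eef_rot: [-2.045, -2.385, -0.0]
ft_force: [0.1, -1.3, -0.9]
grip_width: 0.0436
gripper_force: 0.0
```

View pics/c8.png

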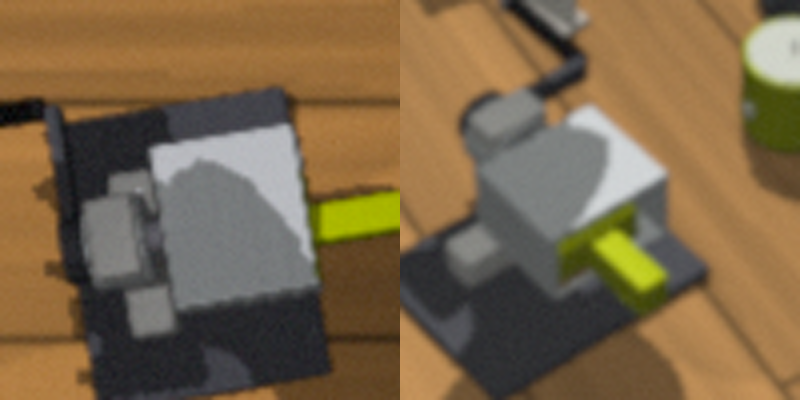

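The crop shows the gripper clear of everything. The cage is inverted, with the mould's tongue still sticking out of the mouth (side crop (630,270)) and the crank at its far stop. Handing in.

```bash
python3 -c "
from workcell import robot
print(robot.close_job())"
```

```text
the job is handed in; nothing more can be done
None
```

The lime-green mould and its board were slid into the cage, let go, turned over to the crank's stop and left there upside down with the robot clear; the job is handed in at about 22 s, and no verdict was returned.

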